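Hold the tea strainer over the mug

ROBOT

A 6-joint arm with a two-finger parallel gripper is mounted at the origin on the work surface. World frame = base frame: x ahead of the robot, y to its left, z up, the work surface at z = 0. Lengths are in m, angles in rad, forces in N, time in s.
With the tool pointing down it reaches from about 0.35 to 0.875 m from the base axis. Payload 4.2 kg.
Tool frame: the origin (TCP) lies between the finger pads; the fingertips stand 22 mm ahead of it and the grasp point (between the pads) lies 3 mm ahead of it; z points along the fingers, y is the line along which they close (so a half turn about z gives the same grasp; the last joint's range is limited). The gripper opens to 85 mm and grips with 20 to 120 N. Pads are 22 mm wide; open, the fingers measure 114 mm over their backs; the gripper's body (76 mm by 85 mm) begins 54 mm behind the grasp point. The pads swing forward as they close: fully open they stand 13 mm farther back than shut.
Start: joints at [0.259, 0.385, 0.008, 0, -1.194, -0.259], TCP at [0.625, 0, 0.253] pointing down, gripper open.
Joint ranges: [-3.14, 3.14], [-1.21, 2.06], [-1.07, 1.41], [-3.16, 2.05], [-2.99, -0.16], [-3.1, 3.1]. Speed limits (rad/s): [2.79, 2.79, 3.14, 3.14, 3.14, 3.14].

INTERFACE

Orientations are given as a unit quaternion [w, x, y, z].
In Python, from station import arm gives the robot as it stands.
- The arm moves only by the shell command python3 -m inch 'ROWS' [FORCE]. ROWS is JSON, one flat list of numbers, 7 for each row, row after row: the closure, from -1 (fully open) to 1 (shut), so that 0 is half open, then the shift along the tool's x, y, z scaled (see below), then the turn, a rotation vector about the tool's x, y, z scaled (see below). A call has 1 to 8 rows; each row shifts and turns the commanded pose from where the row before left it, along the tool's axes as they then stand; what a row does not reach is not made up. The controller multiplies each number of a shift by 60 mm and each number of a turn by 10 degrees. A row lasts 1/8 s, in which the tool goes at most 62.5 mm and 10.7 degrees, less where a joint would pass 70% of its speed; a pose out of reach is approached as far as the arm can. A call with a number of a shift or a turn outside -1 to 1 is refused whole. A call with a gripper value outside its range is refused whole. The fingers move at their own pace and stop on an object; FORCE is the grip in N (left out, the last holds). Time passes only in rows, so rows that do not move let the fingers close. It gives the time, the measured TCP pose, the force, the opening and the grip force at its end, in the units of the state.
- arm.sense(): the state, without advancing time (a new reading comes with each control period).
- arm.get_image(name): name is "scene" or "side" or "wrist"; returns a dict with "color" (480x640x3 uint8, blue, green, red), "fx", "fy", "cx", "cy" (pixels), "extrinsics" (4x4, takes a point from camera to world coordinates); the wrist camera has in their place "T_tool_cam" (4x4, takes a point from camera to tool coordinates, whose origin is the TCP and whose axes are the flange's). Camera axes: x right, y down, z forward; pixel columns grow to the right and rows downward; lengths in m; the calibration is good to about 2 mm. A picture is of the moment at which its call begins: read the wrist's pose just before it. There is no depth.
- arm.job_done(): hands the job in; it is judged then, once.
The state is a dict: "time_s": time; "joint_positions": joint angles; "qd": joint speeds; "joint_efforts": joint torques, N m; "tool_pos": TCP position; "ee_rot": TCP orientation; "force": force on the tool from outside, world axes, zero at the start; "torque": the same for the moment, N m; "grip_width": finger opening in m; "gripper_force": force on a finger pad.
Only numpy, scipy, OpenCV 4.12 (cv2) and the standard library are available. Lean on these libraries where they do the work, as an engineer would, in place of code of your own. Each camera call takes 0.05 s, during which the arm holds its last target. There are 200 camera calls.

TASK

I am about to pour the tea into the mug: pick up the strainer that lies across the empty steel tier, carry it over the row of things standing in the middle without touching them, and hold it level and centred over the mug, its gauze bowl just above the rim, about a finger's width of air between, never touching the mug. Finish still holding it there, quite still, because you keep it in the gripper while I pour; leave everything else alone, standing where it is.

Things in the scene. Friction and masses are not known exactly. Their poses are not given: they have to be found in the camera images.
- strainer: tea strainer, about 80 g: steel gauze bowl, 28 mm deep, in a round steel ring 74 mm wide and 4 mm high; level handle along -x to x = -154 mm, wire ear along +x to x = +64 mm. Origin: centre of the ring at its underside; z up out of the bowl. It starts level across the empty tier's mouth, bowl hanging inside, neck and ear on the rim, handle sticking out, roughly towards the robot
- strainer_grip (a point): middle of the strainer's black plastic grip, 117 mm from the ring's centre and 2 mm above its underside; strainer's axes. The grip is 14 mm wide (y), 10 mm high (z) and 74 mm long (x = -80 to -154 mm from the ring's centre), all beyond the tier's rim; before it comes a steel neck 10 mm wide, 4 mm thick
- strainer_bottom (a point): lowest point of the strainer's gauze bowl, on the bowl's axis, 28 mm below the strainer's origin
- tier: empty open steel tier of the canister (bottom piece, round, 118 mm outside diameter, 55 mm high, 3 mm wall), loose on the shelf, to the left or the right of the row in the middle. Origin: centre of its underside, z up. The strainer's bowl centre starts 5 mm from its axis
- mug: white ceramic mug, 82 mm outside diameter, 74 mm inside, 90 mm high, with a loop handle on its +y side that reaches 78 mm from the axis. It stands on the coaster, on the other side of the row from the tier. Origin: centre of its underside, z up
- mug_rim (a point): centre of the mug's mouth, level with the rim (90 mm above the mug's underside, 98 mm above the shelf)
- coaster: round bamboo coaster, 104 mm diameter, 8 mm thick, under the mug. Origin: centre of its underside
- canister: the rest of the canister: two steel tiers stacked with lid, side clips and a wire handle on the lid; 120 mm diameter (128 mm over the clips), 145 mm high with the wire handle. Stands in the middle row, at its near or its second place. Origin: centre of its underside
- tray: square steel tray, 146 mm a side, 12 mm rim, carrying the four tumblers; in the middle row, at its near or its second place. Origin: centre of its underside
- tumbler0: small glass tumbler, 55 mm wide at the mouth, 75 mm high, on the tray (top 78 mm above the shelf). Origin: centre of its underside
- tumbler1: small glass tumbler, 55 mm wide at the mouth, 75 mm high, on the tray (top 78 mm above the shelf). Origin: centre of its underside
- tumbler2: small glass tumbler, 55 mm wide at the mouth, 75 mm high, on the tray (top 78 mm above the shelf). Origin: centre of its underside
- tumbler3: small glass tumbler, 55 mm wide at the mouth, 75 mm high, on the tray (top 78 mm above the shelf). Origin: centre of its underside
- milk_pan: aluminium milk pan, 140 mm diameter, 76 mm high, the farthest thing of the middle row; its black handle runs along its +x axis, away from the robot, to 185 mm from its centre. Origin: centre of its underside
Mind the look-alikes: they are no part of the job. Leave any red or turquoise look-alike of the mug alone.

How it is judged:
On the way, in this order (a step that is already met when the one before it is completed fails the run):
1. the strainer is lifted clear of the tier, held in the gripper (height (world z) of strainer_bottom above 0.065 m and contact force between strainer and tier below 0.05 N and contact force between strainer and the fingers above 0.5 N), for 0.1 s.
2. the strainer is carried over the middle row, above the things standing there (height (world z) of strainer_bottom above 0.08 m and world y of strainer between -0.09 and 0.09 m and world x of strainer above 0.38 m and contact force between strainer and the fingers above 0.5 N), for 0.05 s.
At the end, for the whole second after the job is handed in: Held by the gripper alone for the last second: bowl 4 to 28 mm above the mug's rim, within 12 mm of its centre, level within 0.15 rad, still, touching nothing else. Mug upright on its coaster; mug and the middle row within 15 mm of where they stood, the empty tier within 30 mm (horizontal distance between strainer_bottom and mug_rim below 0.012 m and z of strainer_bottom in the frame of mug_rim between 0.004 and 0.028 m and angle between strainer's own z axis and vertical below 0.15 rad and linear speed of strainer below 0.02 m/s and angular speed of strainer below 0.15 rad/s and contact force between strainer and the fingers above 0.5 N and contact force between strainer and mug below 0.05 N and contact force between strainer and coaster below 0.05 N and contact force between strainer and tier below 0.05 N and contact force between strainer and canister below 0.05 N and contact force between strainer and milk_pan below 0.05 N and contact force between strainer and tray below 0.05 N and contact force between strainer and tumbler0 below 0.05 N and contact force between strainer and tumbler1 below 0.05 N and contact force between strainer and tumbler2 below 0.05 N and contact force between strainer and tumbler3 below 0.05 N and angle between mug's own z axis and vertical below 0.03 rad and horizontal distance between mug and coaster below 0.015 m and distance of each of mug, canister, milk_pan, tray, tumbler0, tumbler1, tumbler2, tumbler3 from where it was at the start of the episode below 0.015 m and distance of tier from where it was at the start of the episode below 0.03 m); the arm keeps its last pose, push and grip.
It fails at once if the strainer touches the mug (contact force between strainer and mug above 0.3 N).
It fails at once if the strainer touches a thing of the middle row (contact force between strainer and canister above 0.3 N or contact force between strainer and milk_pan above 0.3 N or contact force between strainer and tray above 0.3 N or contact force between strainer and tumbler0 above 0.3 N or contact force between strainer and tumbler1 above 0.3 N or contact force between strainer and tumbler2 above 0.3 N or contact force between strainer and tumbler3 above 0.3 N).
It fails at once if the robot touches the mug or a thing of the middle row (contact force between any of mug, canister, milk_pan, tray, tumbler0, tumbler1, tumbler2, tumbler3 and the fingers above 1 N or contact force between any of mug, canister, milk_pan, tray, tumbler0, tumbler1, tumbler2, tumbler3 and the arm above 1 N).
It fails at once if the mug or a thing of the middle row is pushed out of its place or tipped over (distance of any of mug, canister, milk_pan, tray, tumbler0, tumbler1, tumbler2, tumbler3 from where it was at the start of the episode above 0.015 m or angle between any of mug, canister, milk_pan, tray, tumbler0, tumbler1, tumbler2, tumbler3's own z axis and vertical above 0.3 rad).
It fails at once if the empty tier is dragged out of its place or tipped over (distance of tier from where it was at the start of the episode above 0.03 m or angle between tier's own z axis and vertical above 0.3 rad).
It also fails if it takes over 42 s, if anything falls off the work surface, if the arm or the gripper's body presses on something with over 40 N, if the wrist force passes 120 N, or if a joint passes its speed limit or range.

## Working session

There is one attempt and no reset: what is moved stays moved. The work goes in short steps, Python scripts to look and compute and a shell command to move; the robot and the scene stay as the last step left them, time stands still between calls to the robot, and variables do not carry over. Pictures are saved under pics/ and viewed, at most 10 in all, crops included, and the job is handed in when it is done.

```bash
ls; mkdir -p pics; python3 - <<'E'
from station import arm
import cv2,numpy as np
np.set_printoptions(precision=4,suppress=True)
s=arm.sense();print(s)
for n in("scene","side"):
    d=arm.get_image(n);cv2.imwrite(f"pics/{n}0.png",d["color"]);print(n,d["fx"],d["fy"],d["cx"],d["cy"]);print(np.array(d["extrinsics"]))
    np.savez(f"{n}.npz",**d)
d=arm.get_image("wrist");cv2.imwrite("pics/w0.png",d["color"]);print(d["fx"],d["cx"],d["cy"],np.array(d["T_tool_cam"]))
E
```

```text
pics
{'time_s': 0.0, 'joint_positions': array([ 0.2586,  0.3856,  0.0066, -0.0005, -1.194 , -0.2586]), 'qd': array([-0.0024, -0.0004,  0.0008,  0.0002, -0.0007, -0.0014]), 'joint_efforts': array([ -0.001 , -39.2286,  18.84  ,   4.1862,  -0.0047,   0.    ]), 'tool_pos': array([0.6245, 0.    , 0.2522]), 'ee_rot': array([-0.0008, -0.707 ,  0.7072,  0.0007]), 'force': array([-1.1006, -0.185 ,  0.0972]), 'torque': array([ 0.0246,  0.0061, -0.0629]), 'gripper_force': 0.0, 'grip_width': 0.08556822000196154}
scene 482.43512954734433 482.43512954734433 316.9164345045444 237.60510818835667
[[-0.6994  0.4994 -0.5113  1.1549]
 [ 0.7147  0.4928 -0.4963  0.4646]
 [ 0.0041 -0.7125 -0.7016  0.852 ]
 [ 0.      0.      0.      1.    ]]
side 474.224401478263 474.224401478263 320.83060038925476 238.14309730685054
[[ 0.7494 -0.3596  0.556   0.0763]
 [-0.662  -0.3896  0.6402 -0.6728]
 [-0.0136 -0.8479 -0.53    0.5897]
 [ 0.      0.      0.      1.    ]]
431.81320177863233 310.7799801709919 242.75503631911315 [[ 0.0001 -0.9659 -0.259   0.0653]
 [ 1.      0.0002 -0.0001  0.0001]
 [ 0.0002 -0.259   0.9659 -0.1203]
 [ 0.      0.      0.      1.    ]]
```

View pics/scene0.png

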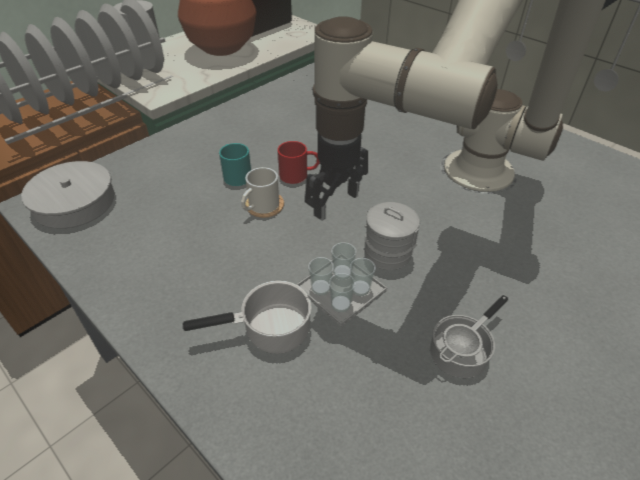

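View pics/side0.png

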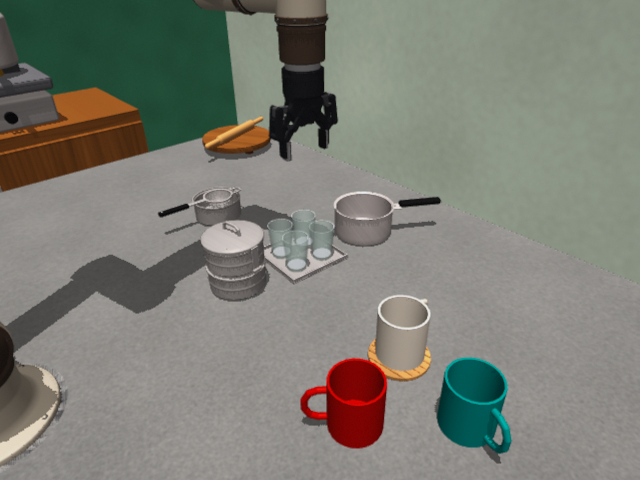

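Candidates: strainer on the tier, scene (463,340) / side (217,198), against the milk pan (278,308) and tumblers (342,270). White mug on the coaster, scene (262,190) / side (403,330), against the red mug (292,162) and the turquoise one (235,163). I choose the strainer on the tier and the white mug, and check both in one crop sheet.

```bash
python3 - <<'E'
import cv2,numpy as np
a=cv2.imread("pics/scene0.png");b=cv2.imread("pics/side0.png")
def c(i,x,y,w=100,h=75): return cv2.resize(i[y:y+h,x:x+w],(400,300),interpolation=cv2.INTER_CUBIC)
cv2.imwrite("pics/crop1.png",np.vstack([np.hstack([c(a,420,293),c(a,220,150)]),np.hstack([c(b,152,170),c(b,355,288)])]))
E
```

```text
(no output)
```

View pics/crop1.png

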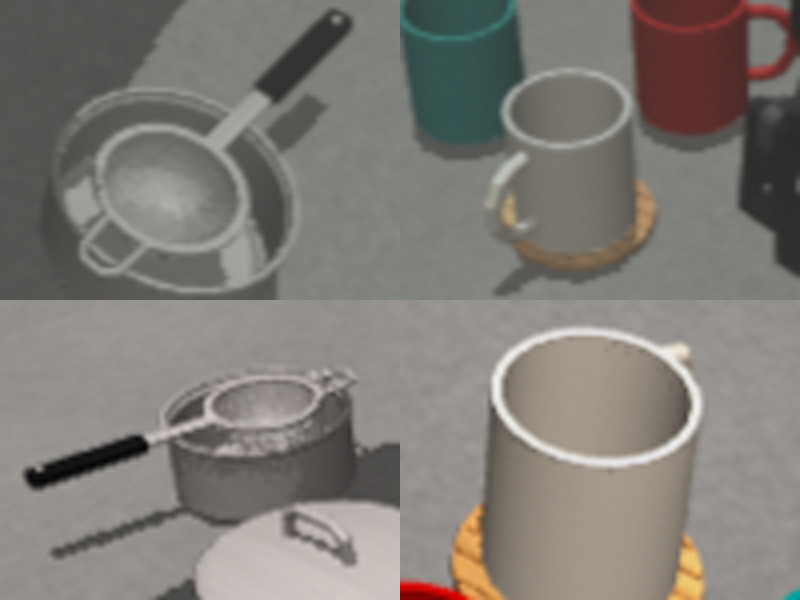

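```bash
cat >h.py <<'E'
import numpy as np
def ray(d,u,v):
    E=d["extrinsics"];r=np.array([(u-d["cx"])/d["fx"],(v-d["cy"])/d["fy"],1.]);return E[:3,3],E[:3,:3]@r/np.linalg.norm(r)
def tri(*dv):
    A=np.zeros((3,3));b=np.zeros(3);R=[ray(*x) for x in dv]
    for o,r in R: M=np.eye(3)-np.outer(r,r);A+=M;b+=M@o
    p=np.linalg.solve(A,b);return p,[np.linalg.norm(np.cross(p-o,r))*1e3 for o,r in R][0]
E
python3 - <<'E'
from h import *
np.set_printoptions(precision=4,suppress=True)
a=np.load("scene.npz");b=np.load("side.npz")
for n,p,q in [("ring",(463,339.8),(217.7,195.7)),("tip",(506.2,296.8),(160,214.5)),("grip0",(485.5,316),(188.2,205.5)),("mugrim",(261.7,177),(404.2,312)),("canhandle",(393,214),(232,229)),("tray c",(342,290),(306,256)),("red",(292,149),(357,381)),("teal",(235,152),(475,381)),("pan",(277,300),(363,212))]:
    print(n,*tri((a,*p),(b,*q)))
E
```

```text
ring [0.5792 0.2994 0.0554] 1.8817037905173766
tip [0.4276 0.3063 0.0573] 3.3196808285461947
grip0 [0.499  0.3014 0.0562] 1.8084296247498064
mugrim [ 0.5454 -0.3273  0.0951] 1.359146664805043
canhandle [0.4558 0.0223 0.1301] 1.0562436026795672
tray c [ 0.6193  0.0148 -0.0027] 7.37618108213518
red [ 0.3974 -0.3708  0.0881] 1.2449522531118673
teal [ 0.5156 -0.4755  0.0858] 1.9082937656357537
pan [ 0.7702 -0.0218  0.0664] 0.03276880980352562
```

```bash
python3 -m inch '[-1,-0.634,0.336,0,0,0,0, -1,-0.634,0.336,0,0,0,0, -1,-0.634,0.336,0,0,0,0, -1,-0.634,0.336,0,0,0,0, -1,-0.634,0.336,0,0,0,0, -1,-0.634,0.336,0,0,0,0, -1,-0.634,0.336,0,0,0,0, -1,-0.634,0.336,0,0,0,0]' | tail -5
python3 -m inch '[-1,0,0,0,0,0,-0.97, -1,0,0,0,0,0,-0.97, -1,0,0,0,0,0,-0.97, -1,0,0,0,0,0,-0.97, -1,0,0,0,0,0,-0.97, -1,0,0,0,0,0,-0.97, -1,0,0,0,0,0,-0.97, -1,0,0,0,0,0,-0.97]'|tail -5
python3 -m inch '[-1,0,0,0,0,0,-0.97,-1,0,0,0,0,0,0,-1,0,0,0,0,0,0]'
python3 - <<'E'
from station import arm
import cv2,numpy as np
np.set_printoptions(precision=4,suppress=True)
s=arm.sense();print(s["tool_pos"],s["ee_rot"],s["joint_positions"])
d=arm.get_image("wrist");cv2.imwrite("pics/w1.png",d["color"])
np.savez("w1.npz",**d,p=s["tool_pos"],q=s["ee_rot"])
E
```

```text
tool_pos: [0.4627, 0.3054, 0.2531]
ee_rot: [-0.0, -0.707, 0.707, 0.0]
force: [0.7, -0.5, 0.1]
grip_width: 0.0857
gripper_force: 0.0
tool_pos: [0.4635, 0.3042, 0.253]
ee_rot: [0.0, 0.994, -0.105, -0.0]
force: [0.6, 1.5, 0.6]
grip_width: 0.0857
gripper_force: 0.0
time_s: 2.52
tool_pos: [0.4636, 0.3043, 0.2531]
ee_rot: [0.0, 1.0, -0.025, -0.0]
force: [-0.2, -0.3, 1.1]
grip_width: 0.0855
gripper_force: 0.0
[0.4636 0.3043 0.2531] [ 0.0001  0.9997 -0.0248 -0.0002] [ 0.873   0.2655 -0.1672 -0.0001 -1.1385  0.6482]
```

View pics/w1.png

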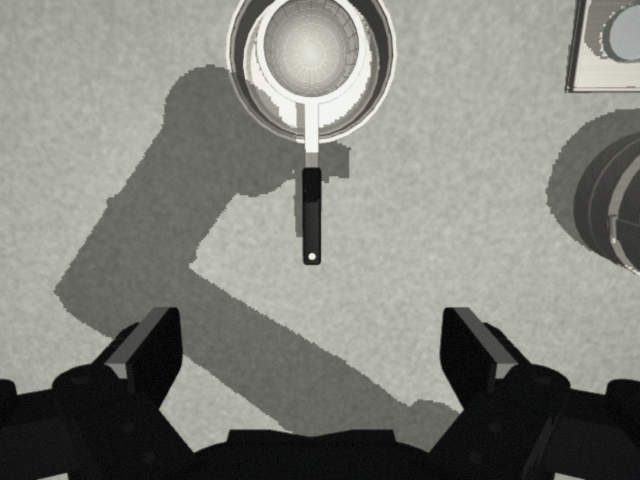

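The wrist view shows the grip from (312,168) to (312,264), with the ring centre at (308,48). The handle lies along the image's vertical axis.

```bash
cat >>h.py <<'E'
from scipy.spatial.transform import Rotation as R
def wr(f):
    d=dict(np.load(f));T=np.eye(4);T[:3,:3]=R.from_quat(d["q"][[1,2,3,0]]).as_matrix();T[:3,3]=d["p"]
    d["extrinsics"]=T@d["T_tool_cam"];return d
def onz(d,u,v,z):
    o,r=ray(d,u,v);return o+r*(z-o[2])/r[2]
E
python3 - <<'E'
from h import *
np.set_printoptions(precision=4,suppress=True)
w=wr("w1.npz");a=np.load("scene.npz");b=np.load("side.npz")
for n,u,p,q in [("ring",(308,48),(463,339.8),(217.7,195.7)),("tip",(312,264),(506.2,296.8),(160,214.5)),("g0",(312,168),(485.5,316),(188.2,205.5))]:
    print(n,onz(w,*u,.057),*tri((w,*u),(a,*p),(b,*q)))
E
```

```text
ring [0.5805 0.3004 0.057 ] [0.5799 0.3    0.0556] 0.8941096391336827
tip [0.4271 0.3052 0.057 ] [0.4274 0.3058 0.0574] 0.6228848826606986
g0 [0.5001 0.3016 0.057 ] [0.4994 0.3016 0.0562] 0.5755433935246372
```

```bash
python3 -m inch '[-1,0.02,0,0.4,0,0,0,-1,0.02,0,0.4,0,0,0,-1,0.02,0,0.4,0,0,0,-1,0.02,0,0.4,0,0,0,-1,0.02,0,0.4,0,0,0,-1,0.02,0.01,0.4,0,0,0.02,-1,0.02,0,0.4,0,0,0.04,-1,0.02,0,0.4,0,0,0.02]'
python3 -m inch '[-0.3,0,0,0,0,0,0,-0.3,0,0,0,0,0,0,-0.3,0,0,0,0,0,0,-0.3,0,0,0,0,0,0]' 60
python3 - <<'E'
from station import arm
import cv2,numpy as np
d=arm.get_image("wrist");cv2.imwrite("pics/w2.png",d["color"])
s=arm.sense();print(s["tool_pos"],s["ee_rot"],s["grip_width"])
E
```

```text
time_s: 3.58
tool_pos: [0.4734, 0.3034, 0.0606]
ee_rot: [-0.0, 1.0, -0.031, 0.0]
force: [0.2, 0.2, -0.1]
grip_width: 0.0853
gripper_force: 0.0
time_s: 4.08
tool_pos: [0.4735, 0.3036, 0.0622]
ee_rot: [-0.001, 1.0, -0.031, 0.001]
force: [0.5, 0.9, -0.3]
grip_width: 0.0554
gripper_force: 0.0
[0.47348173 0.30355927 0.06208876] [-5.53955278e-04  9.99533487e-01 -3.05331454e-02  4.78279279e-04] 0.05556108357552751
```

View pics/w2.png

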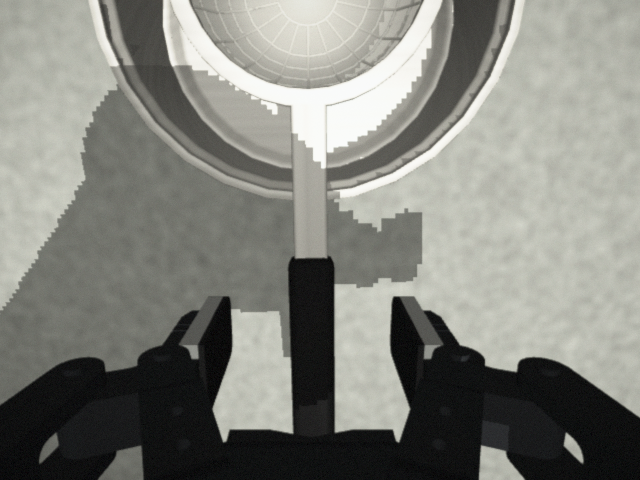

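The grip, at columns 290–335, is centred between the pads at columns 231 and 392. I'll close on it.

```bash
python3 -m inch '[0.2,0,0,0.02,0,0,0,0.4,0,0,0,0,0,0,0.6,0,0,0,0,0,0,1,0,0,0,0,0,0,1,0,0,0,0,0,0,1,0,0,0,0,0,0,1,0,0,0,0,0,0,1,0,0,0,0,0,0]' 60
python3 -m inch '[1,0,0,-0.15,0,0,0,1,0,0,-0.15,0,0,0,1,0,0,-0.3,0,0,0,1,0,0,-0.3,0,0,0,1,0,0,-0.4,0,0,0,1,0,0,-0.5,0,0,0,1,0,0,-0.5,0,0,0,1,0,0,-0.5,0,0,0]' 
python3 -m inch '[1,0,0,-0.3,0,0,0,1,0,0,0,0,0,0,1,0,0,0,0,0,0]'
cat >look.py <<'E'
from station import arm
import cv2,numpy as np,sys
from h import *
n=sys.argv[1];s=arm.sense();print(s["tool_pos"],R.from_quat(s["ee_rot"][[1,2,3,0]]).as_matrix().round(3).tolist(),s["grip_width"],s["gripper_force"],s["time_s"],s["joint_positions"].round(2))
for c in("scene","side"):
    d=arm.get_image(c);cv2.imwrite(f"pics/{c}{n}.png",d["color"])
x,y,u,v=map(int,sys.argv[2:6])
f=lambda c,x,y:cv2.resize(cv2.imread(f"pics/{c}{n}.png")[y:y+150,x:x+100],(400,600),interpolation=cv2.INTER_CUBIC)
cv2.imwrite(f"pics/c{n}.png",np.hstack([f("scene",x,y),f("side",u,v)]))
E
python3 look.py 2 410 200 140 80
```

```text
time_s: 5.12
tool_pos: [0.4733, 0.3033, 0.0602]
ee_rot: [0.0, 1.0, -0.031, 0.0]
force: [-0.2, -1.3, 0.9]
grip_width: 0.0129
gripper_force: 58.4
time_s: 6.12
tool_pos: [0.473, 0.3031, 0.2297]
ee_rot: [-0.0, 1.0, -0.031, 0.0]
force: [0.2, 0.5, -0.8]
grip_width: 0.0127
gripper_force: 58.4
time_s: 6.5
tool_pos: [0.4726, 0.3029, 0.2453]
ee_rot: [0.0, 1.0, -0.031, -0.001]
force: [-0.6, -0.8, -0.3]
grip_width: 0.0129
gripper_force: 58.4
[0.47263821 0.30289317 0.24530722] [[0.998, -0.061, -0.001], [-0.061, -0.998, -0.001], [-0.001, 0.001, -1.0]] 0.0129074440429947 58.39894115924835 6.5 [ 0.86  0.28 -0.16 -0.   -1.13  0.65]
```

View pics/c2.png

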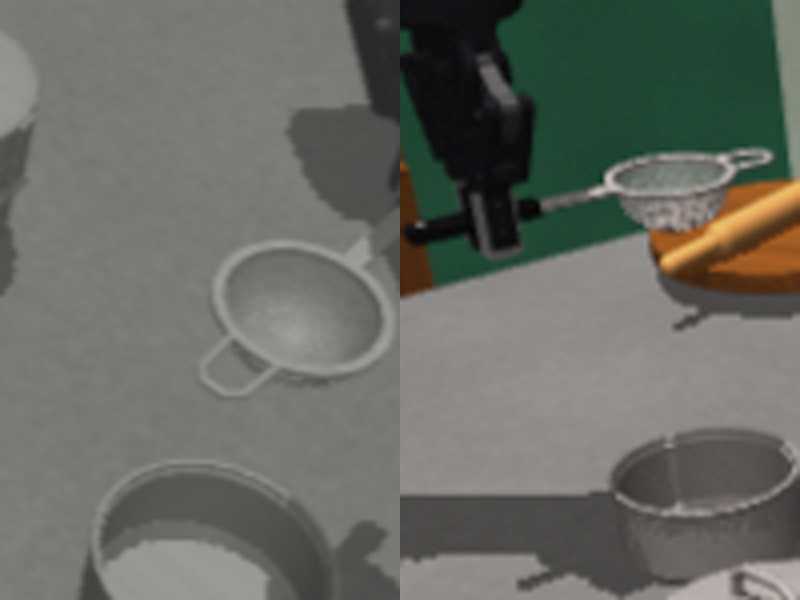

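```bash
python3 - <<'E'
from h import *
np.set_printoptions(precision=4,suppress=True)
a=np.load("scene.npz");b=np.load("side.npz")
for n,p,q in [("ring",(485.8,277.5),(207.5,124)),("ear",(464,294),(232,118.5))]: print(n,*tri((a,*p),(b,*q)))
print("mug",tri((a,261.7,177),(b,404.2,312)),onz(a,261.7,177,.098),onz(b,404.2,312,.098))
E
```

```text
ring [0.5795 0.2983 0.2393] 1.339217517197267
ear [0.639  0.2911 0.2412] 3.1042767791223085
mug (array([ 0.5454, -0.3273,  0.0951]), np.float64(1.359146664805043)) [ 0.5469 -0.3232  0.098 ] [ 0.5438 -0.3301  0.098 ]
```

```bash
python3 -m inch '[1,0,0.4,0,0,0,0,1,0,0.6,0,0,0,0,1,0.01,0.8,0,0,0,0,1,0.01,0.8,0,0,0,0,1,0,0.8,0,0,0,0,1,0,0.8,0,0,0,0,1,0,0.8,0,0,0,0,1,0,0.8,0,0,0,0]' 
python3 -m inch '[1,0.01,0.8,0,0,0,0,1,0.01,0.8,0,0,0,0,1,0.01,0.8,0,0,0,0,1,0.01,0.8,0,0,0,0,1,0.01,0.8,0,0,0,0,1,0,0.4,0,0,0,0,1,0,0.23,0,0,0,0,1,0,0,0,0,0,0]' 
python3 -m inch '[1,0,0,0.3,0,0,0,1,0,0,0.3,0,0,0,1,0,0,0.3,0,0,0,1,0,0,0,0,0,0,1,0,0,0,0,0,0]'
python3 look.py 3 210 70 360 190
```

```text
time_s: 7.6
tool_pos: [0.4519, -0.0464, 0.2458]
ee_rot: [0.0, 1.0, -0.031, -0.0]
force: [1.1, -0.3, -1.0]
grip_width: 0.0127
gripper_force: 58.5
time_s: 8.6
tool_pos: [0.4385, -0.322, 0.2457]
ee_rot: [-0.0, 1.0, -0.031, -0.001]
force: [-0.3, 0.4, -1.8]
grip_width: 0.0129
gripper_force: 58.5
time_s: 9.22
tool_pos: [0.4398, -0.3213, 0.193]
ee_rot: [0.0, 1.0, -0.03, 0.001]
force: [0.3, -0.2, -1.2]
grip_width: 0.0129
gripper_force: 58.5
[ 0.43977406 -0.32126627  0.19303023] [[0.998, -0.06, 0.001], [-0.06, -0.998, -0.001], [0.001, 0.001, -1.0]] 0.012871204961555003 58.53120267391205 9.225 [-0.33  0.3  -0.28  0.   -0.99  1.84]
```

View pics/c3.png

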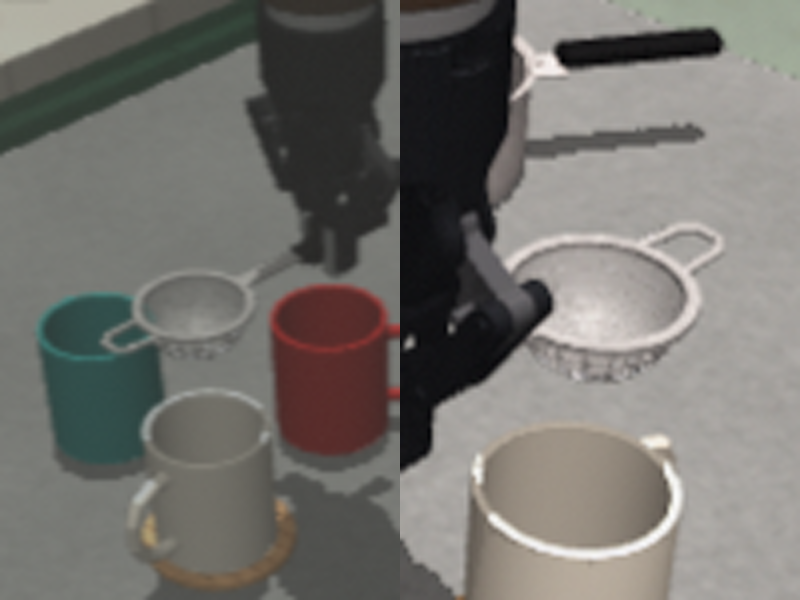

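```bash
python3 - <<'E'
from h import *
np.set_printoptions(precision=4,suppress=True)
a=np.load("scene.npz");b=np.load("side.npz")
print(tri((a,258.5,147.5),(b,411,263.3)),tri((a,261.75,177),(b,404,312.5)))
E
```

```text
(array([ 0.5482, -0.327 ,  0.1866]), np.float64(2.498854459641748)) (array([ 0.5448, -0.3276,  0.0947]), np.float64(1.2204705199441757))
```

```bash
python3 -m inch '[1,-0.02,0,0.15,0,0,0,1,-0.02,0,0.15,0,0,0,1,0,0,0.15,0,0,0,1,0,0,0.15,0,0,0,1,0,0,0.15,0,0,0,1,0,0,0,0,0,0,1,0,0,0,0,0,0,1,0,0,0,0,0,0]'
python3 look.py 4 210 90 360 210
```

```text
time_s: 10.32
tool_pos: [0.4371, -0.3216, 0.1475]
ee_rot: [0.0, 1.0, -0.03, 0.0]
force: [0.2, -0.1, -0.1]
grip_width: 0.0126
gripper_force: 58.5
[ 0.43713615 -0.32157899  0.14752511] [[0.998, -0.061, 0.001], [-0.061, -0.998, -0.0], [0.001, 0.0, -1.0]] 0.01257722656643523 58.53167474269867 10.325 [-0.34  0.35 -0.34  0.   -0.88  1.85]
```

View pics/c4.png

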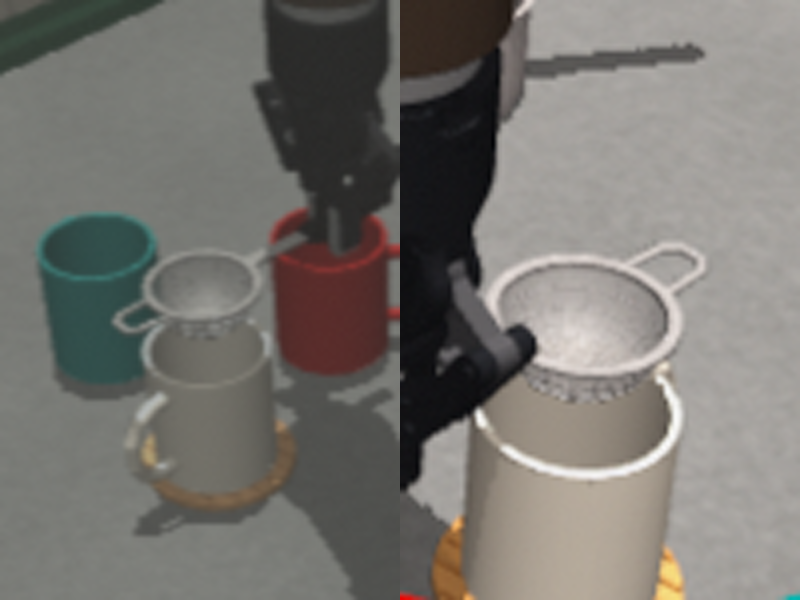

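```bash
python3 - <<'E'
from h import *
np.set_printoptions(precision=4,suppress=True)
a=np.load("scene.npz");b=np.load("side.npz")
print(tri((a,260.6,161.75),(b,406.25,289.25)),tri((a,261.75,177),(b,404,312.5)))
E
```

```text
(array([ 0.5437, -0.328 ,  0.1415]), np.float64(1.337601237379404)) (array([ 0.5448, -0.3276,  0.0947]), np.float64(1.2204705199441757))
```

```bash
python3 -m inch '[1,0,0,0.02,0,0,0,1,0,0,0,0,0,0,1,0,0,0,0,0,0,1,0,0,0,0,0,0]' && python3 -c "
from station import arm
print(arm.job_done())"
```

```text
time_s: 10.92
tool_pos: [0.4369, -0.3214, 0.1459]
ee_rot: [0.0, 1.0, -0.031, -0.0]
force: [-0.3, 0.4, -0.5]
grip_width: 0.013
gripper_force: 58.5
the job is handed in; nothing more can be done
None
```

The job is handed in with the strainer held level and still over the white mug: within about 2 mm of centre, with about 15 mm of air above the rim by my own measurements. The hand-in returned no verdict.

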